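# Clip the key fob's snap hook onto the supply chest's eye

## Robot

A 7-joint arm with a two-finger parallel gripper is mounted at the origin on the work surface. World frame = base frame: x ahead of the robot, y to its left, z up, the work surface at z = 0. Lengths are in m, angles in rad, forces in N, time in s.
With the tool pointing down it reaches from about 0.425 to 0.925 m from the base axis. Payload 6.8 kg.
Tool frame: the origin (TCP) lies at the very end of the fingers, on their centre line; the grasp point (between the pads) lies 19 mm behind it; z points along the fingers, y is the line along which they close (so a half turn about z gives the same grasp; the last joint's range is limited). The gripper opens to 85 mm and grips with 20 to 120 N. Pads are 22 mm wide; open, the fingers measure 114 mm over their backs; the gripper's body (76 mm by 85 mm) begins 54 mm behind the grasp point. The pads swing forward as they close: fully open they stand 13 mm farther back than shut.
Start: joints at [-1.353, 0.477, 0.022, 1.555, -0.011, 1.109, -0.083], TCP at [0.216, 0.64, 0.231] pointing down, gripper open.
Joint ranges: [-2.96, 2.96], [-0.34, 2.1], [-1.41, 1.46], [0.24, 2.44], [-1.37, 4.51], [0.17, 1.92], [-2.96, 2.96]. Speed limits (rad/s): [2.39, 2.39, 3.14, 3.14, 3.14, 3.14, 3.14].

## Interface

Orientations are given as a rotation vector (axis times angle).
In Python, from bench import monitor, optics, r gives the robot as it stands.
- The arm moves only by the shell command python3 -m crank 'ROWS' [OPENING] [FORCE]. ROWS is JSON, a list of rows, each a list of 2 entries, a list of its own where there are three numbers: the shift along the tool's x, y, z in cm, then the turn, a rotation vector about the tool's x, y, z in rad. A call has 1 to 5 rows; each row shifts and turns the commanded pose from where the row before left it, along the tool's axes as they then stand; what a row does not reach is not made up. A row lasts 1/10 s, in which the tool goes at most 50 mm and 8.59 degrees, less where a joint would pass 70% of its speed; a pose out of reach is approached as far as the arm can. A call is refused whole if a number of a shift passes 5 or a number of a turn 0.15, either way. A call with a gripper value outside its range is refused whole. OPENING is the finger opening in cm, from 0 to 8.54, set as the call begins (- or left out, the last holds). The fingers move at their own pace and stop on an object; FORCE is the grip in N (left out, the last holds). Time passes only in rows, so rows that do not move let the fingers close. It gives the time, the measured TCP pose, the force, the opening and the grip force at its end, in the units of the state.
- monitor.get_obs(): the state, without advancing time (a new reading comes with each control period).
- optics.grab_frame(name): name is "scene" or "top"; returns (picture, depth): 420x560x3 uint8, red, green, blue; 420x560 float32, m along the optical axis (not along the pixel's ray), 0 where there is no reading.
- optics.camera_model(name): a dict with "vertical_fov" (degrees; the focal length in pixels is half the picture's height over the tangent of half this angle, whatever the lens; pixels are square), "cx", "cy" (the principal point, pixels), "R" (3x3) and "t" (3): a world point X has camera coordinates R X + t. Camera axes: x right, y down, z forward; pixel columns grow to the right and rows downward; lengths in m; the calibration is good to about 2 mm. A picture is of the moment at which its call begins. camera_model takes no time and is no camera call.
- r.hand_in(): hands the job in; it is judged then, once.
The state is a dict: "clock": time; "joints": joint angles; "qvel": joint speeds; "tau": joint torques, N m; "tcp_pos": TCP position; "orientation": TCP orientation; "contact_force": force on the tool from outside, world axes, zero at the start; "moment": the same for the moment, N m; "grip_width": finger opening in m; "gripper_force": force on a finger pad.
Only numpy, scipy, OpenCV 4.12 (cv2) and the standard library are available. Lean on these libraries where they do the work, as an engineer would, in place of code of your own. Each camera call takes 0.05 s, during which the arm holds its last target. There are 200 camera calls.

## Task

Pick up the wooden key fob and clip its snap hook round either upright leg of the sliding steel eye on the chest's lid: press the sprung gate in against the leg, bring the leg past the gate's tip and let the gate spring shut behind it. Be gentle, pressing no harder than about 12 N, and leave the fob clipped on and lying flat on the lid, right way up, with the other things on the table and lid undisturbed.

Things in the scene. Friction and masses are not known exactly. Their poses are not given: they have to be found in the camera images.
- fob_center (a point): Centre of the loose key fob: wooden block 56 (x) x 26 (y) x 26 mm high, 0.1 kg in all; grip it across its 26 mm width. Point is 13 mm above its underside. x forward to the hook, y to its left, z up. A key sticks out 20 mm behind. In front a flat C-shaped steel snap hook of 8 mm round bar, in the x-y plane, reaches from x=28 to 84, y=-38 to 24, centre line 4.5 mm above the underside
- mouth (a point): In the hook's mouth, 78.5 mm ahead of fob_center and at its y (axes as the fob's, as for all its points). The mouth opens forward (+x) between the nose's end at y=-8 and the hinge arm at y=16 mm, and is closed from inside by the gate. A leg of the eye with its axis here just touches the shut gate
- nose (a point): Axis of the hook's nose at its free end: 80 mm ahead of fob_center, y=-12 (round end at y=-8). The nose runs from here in -y to y=-28, bends into the pocket arm (axis y=-34) and so back to the back bar (axis x=40). Its inner face is at x=76: to go behind it a leg's axis must be below x=73
- gate_hinge (a point): Hinge of the gate, 72.5 mm ahead of fob_center, y=20, at the end of the hinge arm (axis y=20, x 46 to 72.5). The gate is a dark 6 mm round bar from here in -y to its tip at y=-15, behind the nose; it swings inward (-x) only. At the gate's stop a leg's axis is at about x=71 if pressed at y=0, x=69.6 at y=-4, x=72 at y=3
- pocket (a point): In the pocket behind the nose, where the leg shall end: 68 mm ahead of fob_center, y=-22 mm. The pocket is free for a leg's axis from y=-18 to -26, x=48 to 72. From the pressed-in gate it is reached by moving the hook about 22 mm (more if the eye is dragged along) to its own +y while still pressed in; the gate then springs shut
- gate (a joint): Angle of the sprung gate: 0 shut, growing inward to a hard stop at 0.38 rad. Pushed 20 mm from its hinge it starts to yield at about 2.5 N and needs about 6.5 N just before the stop; it springs shut by itself
- fob: The same fob with hook and key; origin in the middle of the block's underside, axes as fob_center
- eye: Sliding steel eye on the lid: a closed upright arch of 6 mm round bar, two legs 60 mm apart, top bar 47 mm above the lid; y axis from right to left leg, z up. Origin midway between the legs, on the lid. About 1 N slides it along its x, away from the robot up to 40 mm further than it starts, to a firm hidden stop whose place differs each time; it has 6 mm play along y. It cannot turn or lift
- leg_left (a point): Point on the axis of the eye's left (+y) upright leg, 10 mm above the lid; axes as the chest's. Moves with the eye
- leg_right (a point): Point on the axis of the eye's right (-y) upright leg, 10 mm above the lid; axes as the chest's. Moves with the eye
- chest: Fixed flat wooden supply chest, 220 (x) x 200 (y) x 60 mm high, lid shut. Origin at the centre of its underside on the table, lid surface 60 mm above; the eye's legs rise through two dark strips, 90 mm long in x; -x is its front towards the robot
- glue: Bystander: glue jar, 60 mm diameter, 75 mm high, standing on the table on the other side of the chest from the fob; origin at its underside. Leave alone
- tape: Bystander: ring of card, 40 mm diameter, 18 mm high, lying on the right rear corner of the lid; origin at its underside. Leave alone
- brush: Bystander: paint brush 200 mm long, lying crosswise on the table in front of the chest. Leave alone

How it is judged:
By the outcome, as a careful person would: the job done as asked, in the order asked, and still so for the second after the job is handed in, with the robot touching nothing.
It also fails if it takes over 67 s, if anything falls off the work surface, if the arm or the gripper's body presses on something with over 40 N, if the wrist force passes 120 N, or if a joint passes its speed limit or range.

## Working session

There is one attempt and no reset: what is moved stays moved. The work goes in short steps, Python scripts to look and compute and a shell command to move; the robot and the scene stay as the last step left them, time stands still between calls to the robot, and variables do not carry over. Pictures are saved under pics/ and viewed, at most 10 in all, crops included, and the job is handed in when it is done.

```bash
mkdir -p pics
cat > h.py <<'E'
import numpy as np, cv2
from bench import monitor, optics, r
from scipy.spatial.transform import Rotation as Ro
def cam(n):
    m=optics.camera_model(n); f=210/np.tan(np.radians(m["vertical_fov"])/2)
    return m,f,np.array(m["R"]),np.array(m["t"])
def ray(n,u,v):
    m,f,R,t=cam(n); d=R.T@np.array([(u-m["cx"])/f,(v-m["cy"])/f,1]); return -R.T@t,d
def onz(n,u,v,z):
    o,d=ray(n,u,v); return o+d*(z-o[2])/d[2]
def cloud(n,dep):
    m,f,R,t=cam(n); v,u=np.mgrid[:420,:560]
    P=np.stack([(u-m["cx"])/f*dep,(v-m["cy"])/f*dep,dep],-1); return (P-t)@R
def proj(n,X):
    m,f,R,t=cam(n); c=R@np.array(X)+t; return c[0]/c[2]*f+m["cx"],c[1]/c[2]*f+m["cy"]
def save(n,name):
    p,d=optics.grab_frame(n); cv2.imwrite("pics/"+name+".png",p[:,:,::-1]); np.savez("pics/"+name+".npz",p=p,d=d); return p,d
E
python3 - <<'E'
from h import *
for n in("top","scene"):
    save(n,n+"0"); m=optics.camera_model(n); print({k:m[k] for k in m})
print(monitor.get_obs())
E
```

```text
{'vertical_fov': 44.52257871861719, 'cx': 277.32580026088334, 'cy': 206.71862233714722, 'R': array([[-0.01558485, -0.99987463,  0.0027983 ],
       [-0.9964209 ,  0.01529835, -0.0831345 ],
       [ 0.08308127, -0.00408392, -0.99653441]]), 't': array([0.01512117, 0.54866741, 1.14892871])}
{'vertical_fov': 56.09408453403035, 'cx': 278.6830261208764, 'cy': 215.46053893519314, 'R': array([[-0.38435988,  0.92295427, -0.0205647 ],
       [ 0.65023281,  0.25483911, -0.71571945],
       [-0.65533562, -0.28846568, -0.69808507]]), 't': array([ 0.21332599, -0.29272546,  1.27460509])}
{'clock': 0.1, 'joints': array([-1.35309922,  0.4777077 ,  0.02234041,  1.55632728, -0.01153964,
        1.10933744, -0.08309257]), 'qvel': array([-0.00021933, -0.00119276,  0.00036775, -0.00266031, -0.00182611,
       -0.00113006,  0.00192466]), 'tau': array([ 4.39950600e-03, -5.97758710e+01,  1.61422905e+00, -2.81956440e+01,
        1.29577535e-02,  4.97450194e-03, -1.65361109e-05]), 'tcp_pos': array([0.21587021, 0.63898664, 0.23044011]), 'orientation': array([-5.09451664e-01, -3.09982130e+00,  2.57910006e-03]), 'contact_force': array([ 0.17381329, -0.14284927, -0.32563142]), 'moment': array([-0.01414164, -0.03419404, -0.04912743]), 'gripper_force': 0.0, 'grip_width': 0.08533545634744535}
```

View pics/top0.png

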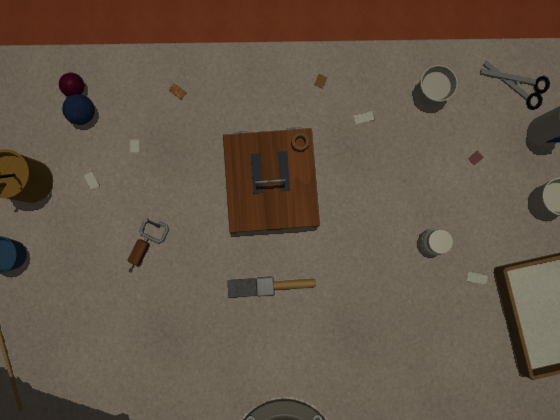

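View pics/scene0.png

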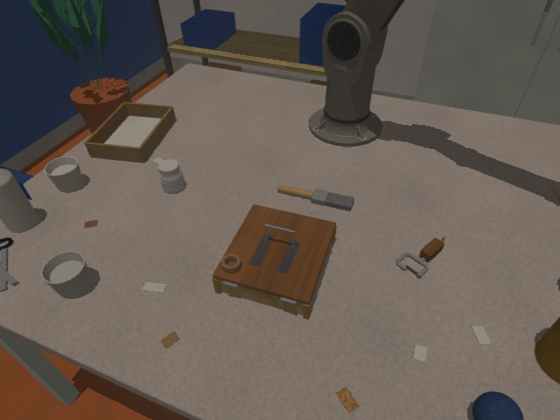

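The top view shows the fob block at about (138,252) with its hook towards (154,231), the chest at (225–320,130–235) and the eye's top bar at about (270,184). The brush is at (270,287), the tape at (300,142) and the glue at (438,241). The scene view agrees.

Run:
```python
from h import *
for n,roi in(("top",(110,210,180,280)),("scene",(385,225,455,285))):
    z=np.load(f"pics/{n}0.npz"); p=z["p"].astype(int); C=cloud(n,z["d"])
    m=np.zeros((420,560),bool); m[roi[1]:roi[3],roi[0]:roi[2]]=1
    wood=m&(p[...,0]-p[...,2]>30)&(p[...,0]>1.6*p[...,2])&(C[...,2]>.02)
    v,u=np.nonzero(wood); P=C[wood]; print(n,"wood top",len(u),u.mean(),v.mean(),P.mean(0), np.percentile(C[m][:,2],[5,50]))
    rc=cv2.minAreaRect((P[:,:2]*1000).astype(np.float32)); print(rc)
    # hook: raised, non-wood
    hk=m&(C[...,2]>.004)&~(p[...,0]-p[...,2]>20); print("hook",hk.sum(),C[hk].mean(0), cv2.minAreaRect((C[hk][:,:2]*1000).astype(np.float32)))
z=np.load("pics/top0.npz");p=z["p"];C=cloud("top",z["d"])
m=np.zeros((420,560),bool); m[120:245,215:330]=1
lid=m&(abs(C[...,2]-.06)<.006); print("lid",lid.sum(),np.median(C[lid],0),cv2.minAreaRect((C[lid][:,:2]*1000).astype(np.float32)))
eye=m&(C[...,2]>.085); v,u=np.nonzero(eye); print("eye",u.min(),u.max(),v.min(),v.max(),C[eye].mean(0),C[eye].min(0),C[eye].max(0))
print(cv2.minAreaRect((C[eye][:,:2]*1000).astype(np.float32)))
z=np.load("pics/scene0.npz");C=cloud("scene",z["d"]);m[:]=0;m[205:300,215:340]=1
eye=m&(C[...,2]>.075);v,u=np.nonzero(eye);print("sc eye",u.min(),u.max(),v.min(),v.max(),C[eye].mean(0),C[eye].min(0),C[eye].max(0))
a=np.load("pics/top0.npz")["p"][200:290,110:200,::-1]; b=np.load("pics/scene0.npz")["p"][225:285,385:455,::-1]
c=np.load("pics/scene0.npz")["p"][205:300,215:340,::-1]; d=np.load("pics/top0.npz")["p"][125:240,220:325,::-1]
R=lambda i:cv2.resize(i,(400,300),interpolation=cv2.INTER_CUBIC)
i=np.vstack([np.hstack([R(a),R(b)]),np.hstack([R(d),R(c)])]); cv2.imwrite("pics/c0.png",np.clip(i*1.6,0,255).astype(np.uint8))
```

```text
top wood top 263 136.8745247148289 251.86311787072242 [0.45112285 0.32410956 0.03133888] [-0.00287282  0.00116631]
((464.554443359375, 180.68154907226562), (55.779212951660156, 334.92230224609375), 5.040192127227783)
hook 346 [0.48532634 0.2976845  0.01730125] ((487.8539733886719, 186.05926513671875), (117.78181457519531, 336.7743225097656), 7.512847900390625)
scene wood top 225 432.3333333333333 246.98222222222222 [0.45863443 0.32438131 0.02706525] [-0.00330826 -0.00119207]
((764.7526245117188, 278.6829833984375), (35.39930725097656, 688.0659790039062), 81.50846862792969)
hook 256 [0.50429727 0.2960243  0.01520699] ((753.7159423828125, 259.9941711425781), (72.82991027832031, 704.6726684570312), 81.73591613769531)
lid 8431 [0.6026479  0.02304384 0.06078878] ((608.9276733398438, 20.862197875976562), (223.81307983398438, 200.2744598388672), 3.5476536750793457)
eye 216 328 120 243 [0.5404987  0.01719888 0.52988067] [ 0.45148488 -0.0106071   0.08528501] [0.60111118 0.05355951 1.19051786]
((533.0985107421875, 2.7222976684570312), (151.71539306640625, 62.673641204833984), 16.363981246948242)
sc eye 216 337 206 298 [0.70868476 0.02171436 0.16795111] [ 0.59384619 -0.06568729  0.07501656] [1.10762778 0.24538759 0.68466047]
```

View pics/c0.png

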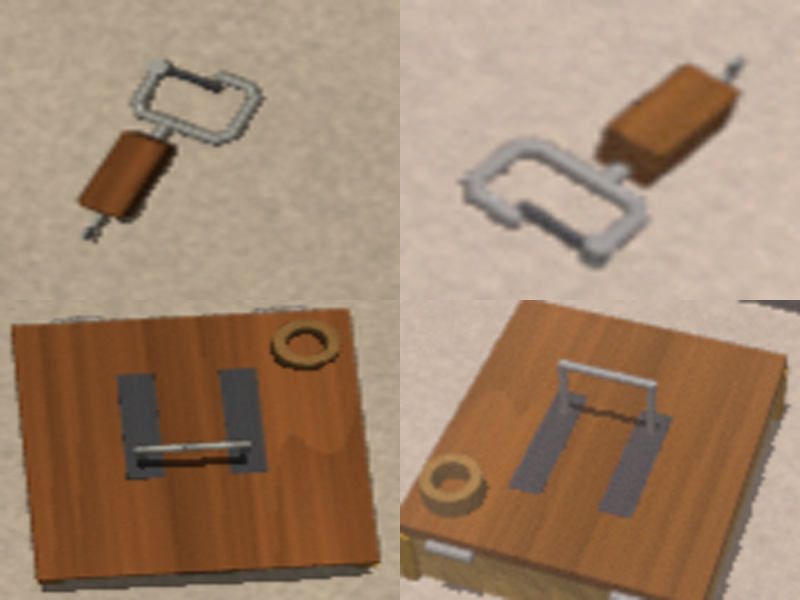

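The crops show that the fob lies right way up, with the nose and pocket on its right side and the hinge on its left. The eye stands at the front end of its strips. Next I refine the numbers with the depth outliers filtered out.

Run:
```python
from h import *
f32=lambda a:(a[:,:2]*1000).astype(np.float32)
big=lambda m:(lambda l,s:l==1+np.argmax(s[1:,4]))(*cv2.connectedComponentsWithStats(m.astype(np.uint8))[1:3])
for n,roi in(("top",(115,210,180,280)),("scene",(385,225,455,285))):
    z=np.load(f"pics/{n}0.npz"); p=z["p"].astype(int); C=cloud(n,z["d"])
    m=np.zeros((420,560),bool); m[roi[1]:roi[3],roi[0]:roi[2]]=1
    m&=(C[...,2]<.04)&(C[...,2]>-.02)&(z["d"]>0)
    wood=big(m&(p[...,0]>1.7*p[...,2])&(p[...,0]-p[...,2]>25))
    top=wood&(C[...,2]>.019)
    o=[onz(n,u,v,.026) for v,u in zip(*np.nonzero(top))]; o=np.array(o)
    print(n,"wood",wood.sum(),"top",len(o),o.mean(0),cv2.minAreaRect(f32(o)),np.median(C[top],0))
    steel=big(m&(p[...,0]<1.12*p[...,2])&(C[...,2]>.001)&(p.sum(-1)>0)); o2=np.array([onz(n,u,v,.006) for v,u in zip(*np.nonzero(steel))])
    print("steel",steel.sum(),o2.mean(0),cv2.minAreaRect(f32(o2)),cv2.boxPoints(cv2.minAreaRect(f32(o2))).tolist())
z=np.load("pics/top0.npz");p=z["p"].astype(int);C=cloud("top",z["d"])
m=np.zeros((420,560),bool); m[120:245,215:330]=1
lid=big(m&(p[...,0]>1.5*p[...,2])&(C[...,2]>.045)&(C[...,2]<.08))
o=np.array([onz("top",u,v,.06) for v,u in zip(*np.nonzero(lid))]);print("lid",lid.sum(),cv2.minAreaRect(f32(o)))
eye=m&(C[...,2]>.09)&(C[...,2]<.12); eye=big(eye); v,u=np.nonzero(eye); o=np.array([onz("top",a,b,.106) for b,a in zip(v,u)])
print("eye",len(u),u.min(),u.max(),v.min(),v.max(),o.mean(0),C[eye].mean(0),cv2.minAreaRect(f32(o)))
ob=monitor.get_obs(); print(Ro.from_rotvec(ob["orientation"]).as_matrix().round(3))
```

```text
top wood 273 top 273 [0.45109516 0.32515695 0.026     ] ((451.2800598144531, 325.0473327636719), (24.474815368652344, 55.009281158447266), 63.474205017089844) [0.45085463 0.32487855 0.02691108]
steel 177 [0.49888717 0.29490757 0.006     ] ((497.7596130371094, 293.8944091796875), (61.21165084838867, 48.51061248779297), 73.22761535644531) [[465.7042236328125, 271.5899658203125], [512.1511840820312, 257.59124755859375], [529.8150024414062, 316.1988525390625], [483.3680419921875, 330.19757080078125]]
scene wood 298 top 233 [0.45812024 0.32448738 0.026     ] ((458.0941162109375, 324.5966796875), (25.269912719726562, 59.03443908691406), 64.2398452758789) [0.4563839  0.3246065  0.02408525]
steel 249 [0.50326074 0.29352899 0.006     ] ((501.21844482421875, 293.2441101074219), (61.527137756347656, 56.385894775390625), 68.44576263427734) [[463.6950378417969, 274.9894104003906], [516.1378784179688, 254.27426147460938], [538.7418212890625, 311.4988098144531], [486.29901123046875, 332.2139587402344]]Traceback (most recent call last):
  File "<stdin>", line 17, in <module>
  File "h.py", line 10, in onz
    o,d=ray(n,u,v); return o+d*(z-o[2])/d[2]
        ~~~^^^^^^^
  File "h.py", line 8, in ray
    m,f,R,t=cam(n); d=R.T@np.array([(u-m["cx"])/f,(v-m["cy"])/f,1]); return -R.T@t,d
            ~~~^^^
  File "h.py", line 5, in cam
    m=optics.camera_model(n); f=210/np.tan(np.radians(m["vertical_fov"])/2)
ValueError: time passes only in moves, steps and waits
```

```bash
sed -i 's/^def cam(n):/from functools import lru_cache\n@lru_cache\ndef cam(n):/' h.py
python3 - <<'E'
from h import *
f32=lambda a:(a[:,:2]*1000).astype(np.float32)
big=lambda m:(lambda l,s:l==1+np.argmax(s[1:,4]))(*cv2.connectedComponentsWithStats(m.astype(np.uint8))[1:3])
z=np.load("pics/top0.npz");p=z["p"].astype(int);C=cloud("top",z["d"])
m=np.zeros((420,560),bool); m[120:245,215:330]=1
lid=big(m&(p[...,0]>1.5*p[...,2])&(C[...,2]>.045)&(C[...,2]<.08))
o=np.array([onz("top",u,v,.06) for v,u in zip(*np.nonzero(lid))]);print("lid",lid.sum(),cv2.minAreaRect(f32(o)))
eye=big(m&(C[...,2]>.09)&(C[...,2]<.12)); v,u=np.nonzero(eye); o=np.array([onz("top",a,b,.104) for b,a in zip(v,u)])
print("eye",len(u),u.min(),u.max(),v.min(),v.max(),o.mean(0),C[eye].mean(0),cv2.minAreaRect(f32(o)))
z=np.load("pics/scene0.npz");p=z["p"].astype(int);C=cloud("scene",z["d"])
m[:]=0;m[205:300,215:340]=1; eye=big(m&(C[...,2]>.092)&(C[...,2]<.12));v,u=np.nonzero(eye);o=np.array([onz("scene",a,b,.104) for b,a in zip(v,u)])
print("eye sc",len(u),o.mean(0),C[eye].mean(0),cv2.minAreaRect(f32(o)))
lid=big(m&(p[...,0]>1.5*p[...,2])&(C[...,2]>.052)&(C[...,2]<.07)); o=np.array([onz("scene",u,v,.06) for v,u in zip(*np.nonzero(lid))]);print("lid",lid.sum(),cv2.minAreaRect(f32(o)))
ob=monitor.get_obs(); T=Ro.from_rotvec(ob["orientation"]); print(T.as_matrix().round(3))
# go above fob
g=np.array([.4535,.325,.13]); print("shift cm tool",(T.inv().apply(g-ob["tcp_pos"])*100).round(2))
print("tool x yaw deg",np.degrees(np.arctan2(*T.as_matrix()[[1,0],0])))
E
```

```text
lid 7968 ((606.2730712890625, 20.806724548339844), (221.26419067382812, 199.5768585205078), 3.4810259342193604)
eye 88 255 285 179 184 [0.5980315  0.02128987 0.104     ] [0.59728194 0.02124189 0.10954426] ((597.9033203125, 21.66387176513672), (7.67011833190918, 64.34439086914062), 5.078455924987793)
eye sc 119 [0.59849863 0.02138163 0.104     ] [0.59992409 0.02200427 0.10558691] ((601.7127075195312, 21.779680252075195), (18.993776321411133, 69.22372436523438), 2.7591559886932373)
lid 6599 ((612.4274291992188, 21.923751831054688), (224.3123321533203, 199.6159210205078), 3.44203519821167)
[[-0.947  0.32  -0.   ]
 [ 0.32   0.947 -0.002]
 [-0.    -0.002 -1.   ]]
shift cm tool [-32.56 -22.13  10.08]
tool x yaw deg 161.3338945242178
```

```bash
python3 -m crank '[[[-3.3,-2.2,0],[0,0,0.03]],[[-3.3,-2.2,0],[0,0,0.03]],[[-3.3,-2.2,0],[0,0,0.03]],[[-3.3,-2.2,0],[0,0,0.03]],[[-3.3,-2.2,0],[0,0,0.014]]]' 8.5 30
python3 -m crank '[[[-3.3,-1.8,0],[0,0,0]],[[-3.3,-1.8,0],[0,0,0]],[[-3.3,-1.8,2],[0,0,0]],[[-3.0,-1.8,4],[0,0,0]],[[0,0,2],[0,0,0]]]'
cat > s.py <<'E'
from h import *
import sys
def st(goal=None,yaw=None):
    ob=monitor.get_obs(); T=Ro.from_rotvec(ob["orientation"]); M=T.as_matrix()
    y=np.degrees(np.arctan2(M[1,0],M[0,0]))
    print("t%.1f"%ob["clock"],"tcp mm",(ob["tcp_pos"]*1000).round(1),"xyaw %.2f"%y,"tilt",M[2,:2].round(3),"F",ob["contact_force"].round(1),"w %.1f"%(ob["grip_width"]*1e3),"q",ob["joints"].round(2))
    if goal is not None: print("shift cm",(T.inv().apply(np.array(goal)-ob["tcp_pos"])*100).round(2))
    if yaw is not None: print("turn z",np.radians(-(yaw-y+180)%360-180).round(3))
    return ob
if __name__=="__main__":
    a=[float(x) for x in sys.argv[1:]]; st(a[:3] or None,a[3] if len(a)>3 else None)
E
python3 s.py .4535 .325 .08 153.6
```

```text
clock: 0.6
tcp_pos: [0.3281, 0.4739, 0.2309]
orientation: [-0.718, -3.058, 0.001]
contact_force: [1.2, 0.6, -0.2]
grip_width: 0.0849
gripper_force: 0.0
clock: 1.1
tcp_pos: [0.4122, 0.3494, 0.1514]
orientation: [0.728, 3.056, -0.007]
contact_force: [-0.1, -0.4, -0.4]
grip_width: 0.0849
gripper_force: 0.0
t1.1 tcp mm [412.2 349.4 151.4] xyaw 153.21 tilt [-0.001 -0.004] F [-0.1 -0.4 -0.4] w 84.9 q [-0.94  0.35  0.15  1.96 -0.06  0.83  0.35]
shift cm [-4.78 -0.28  7.15]
turn z -0.007
```

```bash
python3 -m crank '[[[-2.4,-0.15,2],[0,0,-0.007]],[[-2.4,-0.13,3],[0,0,0]],[[0,0,2],[0,0,0]],[[0,0,0],[0,0,0]],[[0,0,0],[0,0,0]]]' >/dev/null
python3 s.py .4535 .325 .003 153.6
python3 - <<'E'
from h import *
p,d=save("top","top1"); q,_=save("scene","scene1")
R=lambda i:cv2.resize(i,(400,400),interpolation=cv2.INTER_CUBIC)
cv2.imwrite("pics/c1.png",np.clip(1.5*np.hstack([R(p[190:290,90:190,::-1]),R(q[180:280,380:480,::-1])]),0,255).astype(np.uint8))
E
```

```text
t1.6 tcp mm [451.3 332.1  83.6] xyaw 154.08 tilt [ 0.001 -0.001] F [-0.3  0.6  0.7] w 85.5 q [-0.85  0.48  0.14  1.96 -0.1   0.71  0.46]
shift cm [-0.51 -0.54  8.07]
turn z 0.008
```

View pics/c1.png

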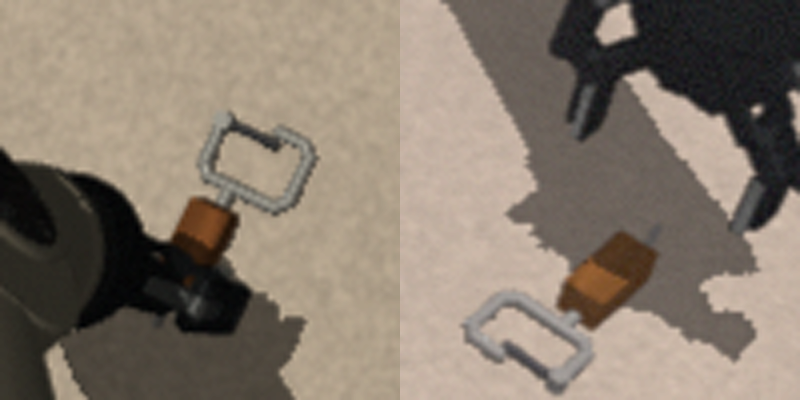

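The top crop shows the gripper over the block's rear half and the hook undisturbed. The scene crop shows the fingers straddling the block, still high. I'm descending in two stages.

```bash
python3 -m crank '[[[-0.5,-0.5,1.5],[0,0,0.008]],[[0,0,2],[0,0,0]],[[0,0,1.5],[0,0,0]],[[0,0,0],[0,0,0]],[[0,0,0],[0,0,0]]]' 6 >/dev/null
python3 s.py .4535 .325 .003 153.6
```

```text
t2.2 tcp mm [454.1 325.8  34.2] xyaw 153.63 tilt [0. 0.] F [ 0.  -0.5  0. ] w 59.8 q [-0.83  0.56  0.12  1.99 -0.11  0.61  0.48]
shift cm [ 0.02 -0.1   3.12]
turn z 0.001
```

```bash
python3 -m crank '[[[0,-0.08,1.2],[0,0,0]],[[0,0,1.0],[0,0,0]],[[0,0,0.6],[0,0,0]],[[0,0,0.3],[0,0,0]],[[0,0,0],[0,0,0]]]' 6 >/dev/null; python3 s.py .4535 .325 .003 153.6
python3 -m crank '[[[0,0,0],[0,0,0]],[[0,0,0],[0,0,0]],[[0,0,0],[0,0,0]],[[0,0,0],[0,0,0]],[[0,0,0],[0,0,0]]]' 0 40 
python3 -m crank '[[[0,0,0],[0,0,0]],[[0,0,0],[0,0,0]],[[0,0,0],[0,0,0]],[[0,0,0],[0,0,0]],[[0,0,0],[0,0,0]]]' 0 40 >/dev/null; python3 s.py .4535 .325 .003 153.6
```

```text
t2.7 tcp mm [453.5 324.3   2.1] xyaw 153.59 tilt [ 0.    -0.001] F [-0.1  0.2 -0.2] w 60.4 q [-0.82  0.61  0.11  1.99 -0.12  0.54  0.49]
shift cm [ 0.03  0.06 -0.09]
turn z -0.0
clock: 3.2
tcp_pos: [0.4541, 0.3249, 0.0031]
orientation: [0.717, 3.058, 0.001]
contact_force: [-0.4, 0.4, 5.1]
grip_width: 0.0253
gripper_force: 40.6
t3.7 tcp mm [454.1 324.8   3.1] xyaw 153.60 tilt [-0.     0.001] F [-0.7  0.3  5.3] w 25.5 q [-0.82  0.61  0.11  1.99 -0.12  0.55  0.49]
shift cm [ 0.06 -0.01  0.01]
turn z -0.0
```

```bash
python3 -m crank '[[[0,0,-1],[0,0,0]],[[0,0,-2.5],[0,0,-0.05]],[[0,0,-4],[0,0,-0.1]],[[0,0,-4],[0,0,-0.1]],[[0,0,-2],[0,0,-0.1]]]' 0 50 >/dev/null
python3 -m crank '[[[0,0,0],[0,0,-0.1]],[[0,0,0],[0,0,-0.072]],[[0,0,0],[0,0,0]],[[0,0,0],[0,0,0]],[[0,0,0],[0,0,0]]]' >/dev/null
python3 s.py .494 .045 .137 183.5
```

```text
t4.7 tcp mm [453.6 324.3 137.5] xyaw -176.58 tilt [ 0. -0.] F [ 0.2 -0.1 -1. ] w 25.0 q [-0.75  0.4   0.02  1.93 -0.01  0.82  0.91]
shift cm [ -2.37 -28.12   0.06]
turn z -0.001
```

```bash
python3 -m crank '[[[-0.4,-3,0],[0,0,0]],[[-0.4,-4.5,0],[0,0,0]],[[-0.4,-4.5,0],[0,0,0]],[[-0.4,-4.5,0],[0,0,0]],[[-0.4,-4.5,0],[0,0,0]]]' >/dev/null
python3 -m crank '[[[-0.4,-4.5,0],[0,0,0]],[[0,-2.6,0],[0,0,0]],[[0,0,0],[0,0,0]],[[0,0,0],[0,0,0]],[[0,0,0],[0,0,0]]]' >/dev/null
python3 s.py .494 .045 .08 183.5
python3 - <<'E'
from h import *
p,d=save("top","top2"); q,_=save("scene","scene2")
R=lambda i:cv2.resize(i,(400,400),interpolation=cv2.INTER_CUBIC)
cv2.imwrite("pics/c2.png",np.clip(1.5*np.hstack([R(p[150:250,210:310,::-1]),R(q[190:290,230:330,::-1])]),0,255).astype(np.uint8))
E
```

```text
t5.7 tcp mm [494.8  47.  137.6] xyaw -176.40 tilt [0.    0.001] F [ 0.1  0.8 -0.7] w 24.8 q [-0.31  0.31  0.1   2.07 -0.05  0.77  1.46]
shift cm [ 0.1  -0.2   5.76]
turn z 0.002
```

View pics/c2.png

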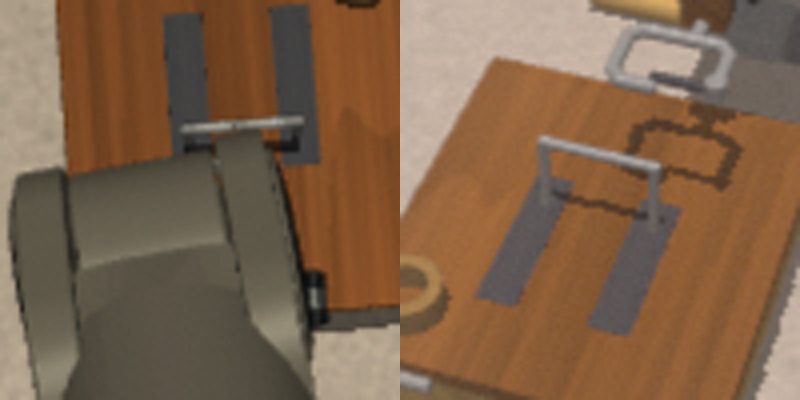

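The scene crop shows the hook held level in front of the left leg, which is the right-hand leg in this view with its foot at full-picture pixel (294,246). The arm hides the top view here.

```bash
python3 -m crank '[[[0.1,-0.2,2],[0,0,0.002]],[[0,0,2],[0,0,0]],[[0,0,1.5],[0,0,0]],[[0,0,1],[0,0,0]],[[0,0,0.3],[0,0,0]]]' >/dev/null
python3 -m crank '[[[0,0,0],[0,0,0]],[[0,0,0],[0,0,0]]]' >/dev/null
python3 s.py .494 .045 .065 183.5
python3 - <<'E'
from h import *
q,_=save("scene","scene3")
cv2.imwrite("pics/c3.png",np.clip(1.5*cv2.resize(q[190:265,240:340,::-1],(800,600),interpolation=cv2.INTER_CUBIC),0,255).astype(np.uint8))
E
```

```text
t6.5 tcp mm [494.6  43.7  70.2] xyaw -176.60 tilt [-0.001  0.   ] F [ 0.   1.5 -0.3] w 24.9 q [-0.29  0.42  0.09  2.11 -0.06  0.61  1.48]
shift cm [0.05 0.13 0.52]
turn z -0.002
```

View pics/c3.png

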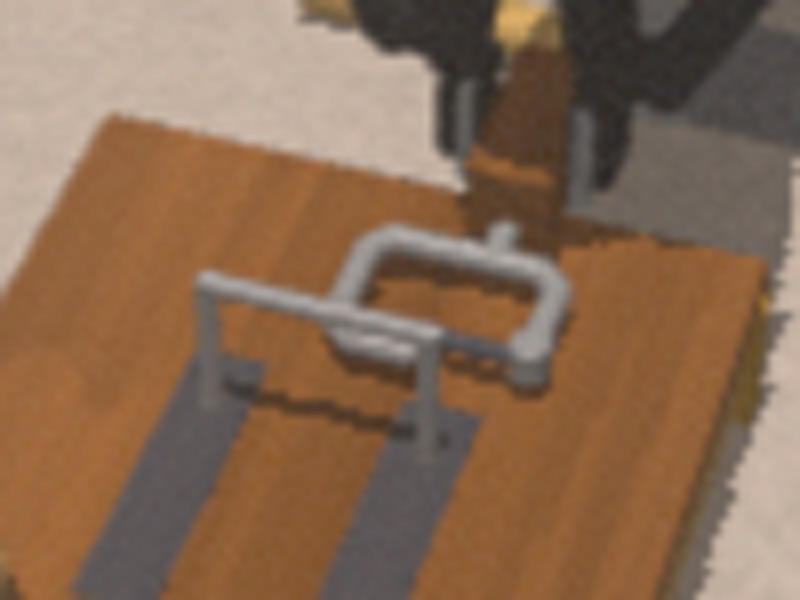

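The crop (8x, origin 240,190) shows the nose end at about (412,348), the hinge at (530,352), and the left leg's foot at (428,458) with its top at (430,335).

Run:
```python
from h import *
from s import st
ob=st(); a=np.radians(3.5); f=np.array([np.cos(a),np.sin(a)]); l=np.array([-f[1],f[0]])
for nm,x,y,z in [("nose end",412,348,.0716),("hinge",530,352,.0716),("leg",428.5,427,.0716),("foot",428,455,.06),("rfoot",212,403,.06),("backbar stem",500,250,.0716)]:
    P=onz("scene",240+x/8,190+y/8,z); d=(P-ob["tcp_pos"])[:2]*1000; print(nm,(P*1000).round(1),"rel tcp fwd %.1f left %.1f"%(d@f,d@l))
```

```text
t6.5 tcp mm [494.6  43.7  70.3] xyaw -176.60 tilt [-0.001  0.   ] F [ 0.1 -0.7 -1.1] w 25.3 q [-0.29  0.42  0.09  2.11 -0.06  0.61  1.48]
nose end [572.9  38.6  71.6] rel tcp fwd 77.8 left -9.9
hinge [562.8  68.2  71.6] rel tcp fwd 69.5 left 20.3
leg [597.4  52.7  71.6] rel tcp fwd 103.2 left 2.7
foot [597.   52.5  60. ] rel tcp fwd 102.7 left 2.5
rfoot [601.   -7.7  60. ] rel tcp fwd 103.1 left -57.8
backbar stem [529.8  47.6  71.6] rel tcp fwd 35.4 left 1.8
```

```bash
python3 -m crank '[[[0,0.1,0.2],[0,0,0]],[[0,0.1,0.1],[0,0,0]],[[0,0,0.1],[0,0,0]],[[0,0,0],[0,0,0]],[[0,0,0],[0,0,0]]]' >/dev/null; python3 s.py
python3 -m crank '[[[0,0,0.1],[0,0,0]],[[0,0,0],[0,0,0]]]' >/dev/null; python3 s.py
```

```text
t7.0 tcp mm [493.9  45.5  65.6] xyaw -176.61 tilt [ 0. -0.] F [ 0.6 -0.1 -1.3] w 25.0 q [-0.29  0.42  0.09  2.12 -0.07  0.6   1.47]
t7.2 tcp mm [493.8  45.4  64.5] xyaw -176.62 tilt [ 0. -0.] F [-0.2 -0.2 -1.6] w 25.4 q [-0.29  0.43  0.09  2.12 -0.07  0.6   1.47]
```

```bash
python3 -m crank '[[[-0.6,0,0],[0,0,0]],[[-0.6,0,0],[0,0,0]],[[-0.6,0,0],[0,0,0]],[[-0.2,0,0],[0,0,0]],[[0,0,0],[0,0,0]]]' >/dev/null; python3 s.py
python3 -m crank '[[[-0.2,0,0],[0,0,0]],[[-0.2,0,0],[0,0,0]],[[-0.2,0,0],[0,0,0]],[[-0.2,0,0],[0,0,0]],[[0,0,0],[0,0,0]]]' >/dev/null; python3 s.py
python3 -m crank '[[[-0.2,0,0],[0,0,0]],[[-0.2,0,0],[0,0,0]],[[-0.2,0,0],[0,0,0]],[[0,0,0],[0,0,0]]]' >/dev/null; python3 s.py
```

```text
t7.8 tcp mm [514.4  46.7  64.6] xyaw -176.62 tilt [-0.  0.] F [-0.  -0.4 -1.3] w 25.0 q [-0.28  0.45  0.09  2.07 -0.07  0.62  1.48]
t8.2 tcp mm [521.9  47.2  64.6] xyaw -176.61 tilt [0. 0.] F [-0.7  1.  -0.7] w 24.9 q [-0.28  0.46  0.09  2.05 -0.07  0.63  1.48]
t8.7 tcp mm [528.2  47.6  64.7] xyaw -176.61 tilt [-0.  0.] F [-0.6 -0.1 -0.2] w 25.2 q [-0.28  0.47  0.09  2.04 -0.07  0.64  1.49]
```

```bash
for i in 1; do python3 -m crank '[[[-0.2,0,0],[0,0,0]],[[-0.2,0,0],[0,0,0]],[[-0.2,0,0],[0,0,0]],[[0,0,0],[0,0,0]]]' >/dev/null; python3 s.py; done
python3 -m crank '[[[-0.2,0,0],[0,0,0]],[[-0.2,0,0],[0,0,0]],[[0,0,0],[0,0,0]]]' >/dev/null; python3 s.py
python3 -m crank '[[[-0.2,0,0],[0,0,0]],[[-0.2,0,0],[0,0,0]],[[0,0,0],[0,0,0]]]' >/dev/null; python3 s.py
```

```text
t9.1 tcp mm [534.2  47.9  64.7] xyaw -176.61 tilt [-0.  0.] F [-0.7 -0.1 -1. ] w 25.0 q [-0.28  0.48  0.09  2.02 -0.07  0.64  1.49]
t9.3 tcp mm [538.2  48.1  64.7] xyaw -176.61 tilt [-0.  0.] F [ 0.3  0.6 -0.6] w 25.1 q [-0.28  0.48  0.09  2.02 -0.07  0.65  1.49]
t9.7 tcp mm [542.2  48.4  64.7] xyaw -176.61 tilt [-0.  0.] F [-0.6  0.2 -1.1] w 25.2 q [-0.28  0.49  0.09  2.01 -0.07  0.65  1.49]
```

Run:
```python
from h import *
q,_=save("scene","scene4")
cv2.imwrite("pics/c4.png",np.clip(1.5*cv2.resize(q[200:275,240:340,::-1],(800,600),interpolation=cv2.INTER_CUBIC),0,255).astype(np.uint8))
```

```text
(no output)
```

View pics/c4.png

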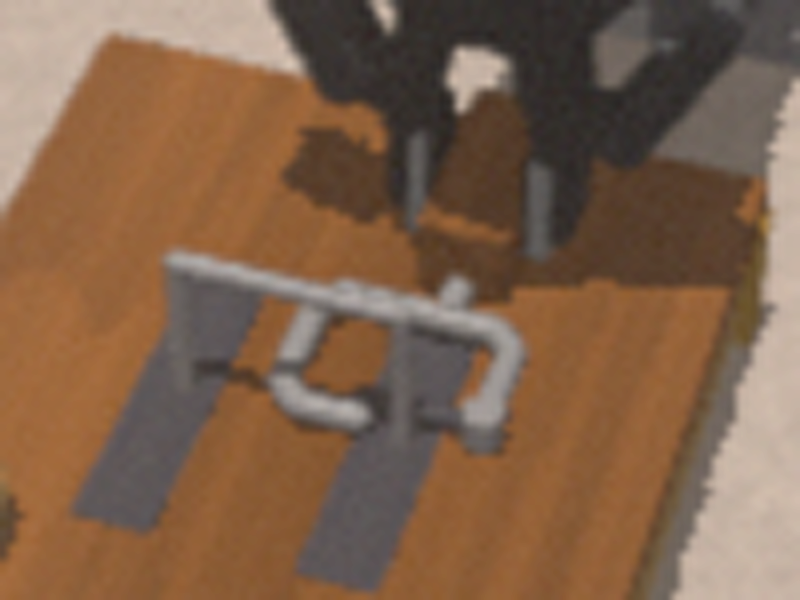

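The crop shows the leg, at about (400,420), in the mouth between the nose end (360,412) and the hinge (485,415). The gate is shut against it and the eye is sliding along.

```bash
python3 -m crank '[[[-0.2,0,0],[0,0,0]],[[-0.2,0,0],[0,0,0]],[[0,0,0],[0,0,0]]]'; python3 -m crank '[[[-0.2,0,0],[0,0,0]],[[-0.1,0,0],[0,0,0]],[[0,0,0],[0,0,0]]]'
```

```text
clock: 10.0
tcp_pos: [0.5462, 0.0486, 0.0647]
orientation: [-0.093, 3.14, 0.0]
contact_force: [-1.0, 1.4, -0.3]
grip_width: 0.0254
gripper_force: 49.5
clock: 10.3
tcp_pos: [0.549, 0.0488, 0.0647]
orientation: [-0.093, 3.14, 0.0]
contact_force: [-0.8, 0.0, -0.9]
grip_width: 0.0251
gripper_force: 49.5
```

```bash
python3 -m crank '[[[-0.2,0,0],[0,0,0]],[[-0.1,0,0],[0,0,0]],[[0,0,0],[0,0,0]]]'
```

```text
clock: 10.6
tcp_pos: [0.552, 0.049, 0.0647]
orientation: [-0.093, 3.14, 0.0]
contact_force: [-0.6, 0.0, -0.5]
grip_width: 0.025
gripper_force: 49.5
```

```bash
python3 -m crank '[[[-0.2,0,0],[0,0,0]],[[-0.1,0,0],[0,0,0]],[[0,0,0],[0,0,0]]]' | sed -n '2p;4p'; python3 -m crank '[[[-0.2,0,0],[0,0,0]],[[-0.1,0,0],[0,0,0]],[[0,0,0],[0,0,0]]]'| sed -n '2p;4p'
```

```text
tcp_pos: [0.5549, 0.0491, 0.0646]
contact_force: [-0.5, 0.9, -1.2]
tcp_pos: [0.5573, 0.0494, 0.0645]
contact_force: [-3.6, 1.1, -1.0]
```

```bash
python3 -m crank '[[[-0.2,0,0],[0,0,0]],[[0,0,0],[0,0,0]]]' | sed -n '2p;4p'
```

```text
tcp_pos: [0.5594, 0.0495, 0.0645]
contact_force: [-5.3, 1.0, 0.6]
```

```bash
python3 -m crank '[[[-0.2,0,0],[0,0,0]],[[0,0,0],[0,0,0]]]' | sed -n '2p;4p'
```

```text
tcp_pos: [0.5612, 0.0494, 0.0644]
contact_force: [-5.9, 0.3, -0.0]
```

```bash
python3 -m crank '[[[-0.1,0,0],[0,0,0]],[[0,0,0],[0,0,0]]]' | sed -n '2p;4p'
```

```text
tcp_pos: [0.5619, 0.0494, 0.0644]
contact_force: [-5.7, 0.6, 1.2]
```

```bash
python3 -m crank '[[[-0.06,0,0],[0,0,0]],[[0,0,0],[0,0,0]]]' | sed -n '2p;4p'
```

```text
tcp_pos: [0.5623, 0.0494, 0.0644]
contact_force: [-6.2, 0.4, 1.0]
```

```bash
python3 -m crank '[[[-0.1,0,0],[0,0,0]],[[0,0,0],[0,0,0]]]' | sed -n '2p;4p'
```

```text
tcp_pos: [0.5631, 0.0493, 0.0643]
contact_force: [-7.1, 0.8, 1.1]
```

```bash
python3 -m crank '[[[-0.05,0.1,0],[0,0,0]],[[0,0.1,0],[0,0,0]],[[0,0,0],[0,0,0]]]' | sed -n '2p;4p'
```

```text
tcp_pos: [0.5632, 0.0509, 0.0641]
contact_force: [-6.4, -0.4, 0.7]
```

```bash
python3 -m crank '[[[-0.05,0.1,0],[0,0,0]],[[-0.05,0.1,0],[0,0,0]],[[0,0,0],[0,0,0]]]' | sed -n '2p;4p'
```

```text
tcp_pos: [0.5633, 0.0528, 0.064]
contact_force: [-8.7, -1.3, 3.1]
```

```bash
python3 -m crank '[[[0,0.1,0],[0,0,0]],[[0,0.1,0],[0,0,0]],[[0,0,0],[0,0,0]]]' | sed -n '2p;4p'
```

```text
tcp_pos: [0.5634, 0.0547, 0.0637]
contact_force: [-5.9, -0.6, -0.8]
```

```bash
python3 -m crank '[[[-0.02,0.1,-0.02],[0,0,0]],[[-0.02,0.1,-0.02],[0,0,0]],[[0,0,0],[0,0,0]]]' | sed -n '2p;4p'
```

```text
tcp_pos: [0.564, 0.0568, 0.0642]
contact_force: [-6.2, -1.5, -1.3]
```

```bash
python3 -m crank '[[[-0.02,0.1,0],[0,0,0]],[[-0.02,0.1,0],[0,0,0]],[[0,0,0],[0,0,0]]]' | sed -n '2p;4p'
```

```text
tcp_pos: [0.5647, 0.059, 0.0644]
contact_force: [-6.2, -0.3, -1.5]
```

```bash
python3 -m crank '[[[0,0.1,0],[0,0,0]],[[0,0.1,0],[0,0,0]],[[0,0,0],[0,0,0]]]' | sed -n '2p;4p'
```

```text
tcp_pos: [0.5649, 0.061, 0.0645]
contact_force: [-3.3, -0.5, -0.0]
```

```bash
python3 -m crank '[[[0,0.1,0],[0,0,0]],[[0,0.1,0],[0,0,0]],[[0,0,0],[0,0,0]]]' | sed -n '2p;4p'
```

```text
tcp_pos: [0.5657, 0.0638, 0.0649]
contact_force: [-4.0, -1.3, -1.2]
```

```bash
python3 -m crank '[[[0,0.1,0],[0,0,0]],[[0,0.1,0],[0,0,0]],[[0,0,0],[0,0,0]]]' | sed -n '2p;4p'
```

```text
tcp_pos: [0.5661, 0.0664, 0.0652]
contact_force: [-4.3, 0.6, -0.8]
```

```bash
python3 -m crank '[[[0,0.1,0.02],[0,0,0]],[[0,0.1,0.02],[0,0,0]],[[0,0,0],[0,0,0]]]' | sed -n '2p;4p'
```

```text
tcp_pos: [0.5661, 0.0686, 0.0648]
contact_force: [-0.1, -0.2, -1.0]
```

```bash
python3 -m crank '[[[0,0.1,0],[0,0,0]],[[0,0.1,0],[0,0,0]],[[0,0,0],[0,0,0]]]' | sed -n '2p;4p'
```

```text
tcp_pos: [0.5664, 0.07, 0.065]
contact_force: [-0.7, 0.3, -1.0]
```

```bash
python3 -m crank '[[[0,0.1,0],[0,0,0]],[[0,0.1,0],[0,0,0]],[[0,0,0],[0,0,0]]]' | sed -n '2p;4p'
```

```text
tcp_pos: [0.5654, 0.072, 0.0647]
contact_force: [0.1, -1.6, -0.9]
```

Run:
```python
from h import *
q,_=save("scene","scene5")
cv2.imwrite("pics/c5.png",np.clip(1.5*cv2.resize(q[210:285,230:330,::-1],(800,600),interpolation=cv2.INTER_CUBIC),0,255).astype(np.uint8))
```

```text
(no output)
```

View pics/c5.png

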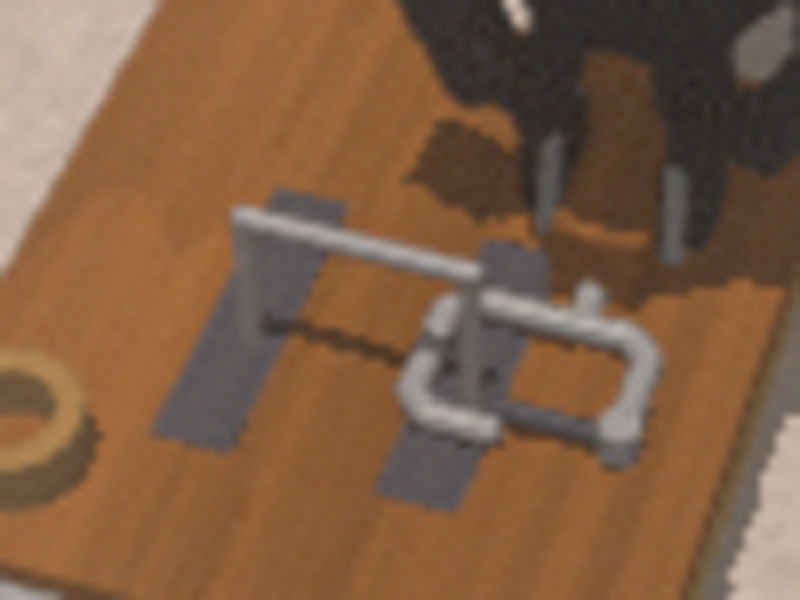

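The crop shows the leg, with its foot at about (468,398), inside the hook behind the nose (490,428). The gate is shut again from (505,410) to (600,430). I'll go a little deeper into the pocket, set the fob down and release it.

```bash
python3 -m crank '[[[0,0.1,0],[0,0,0]],[[0,0.1,0],[0,0,0]],[[0,0.1,0],[0,0,0]],[[0,0,0.08],[0,0,0]],[[0,0,0],[0,0,0]]]' | sed -n '2p;4p'
```

```text
tcp_pos: [0.5651, 0.0748, 0.0637]
contact_force: [0.5, -0.5, -0.7]
```

```bash
python3 -m crank '[[[0,0,0.06],[0,0,0]],[[0,0,0],[0,0,0]]]' | sed -n '2p;4p'
```

```text
tcp_pos: [0.5652, 0.0747, 0.0632]
contact_force: [0.0, -0.3, -1.7]
```

```bash
python3 -m crank '[[[0,0,0.06],[0,0,0]],[[0,0,0],[0,0,0]]]' | sed -n '2p;4p'
```

```text
tcp_pos: [0.5652, 0.0747, 0.0632]
contact_force: [-2.2, -0.7, 5.1]
```

```bash
python3 -m crank '[[[0,0,0.06],[0,0,0]],[[0,0,0],[0,0,0]]]' | sed -n '2p;4p'
```

```text
tcp_pos: [0.5652, 0.0747, 0.0631]
contact_force: [-4.3, 0.2, 10.7]
```

```bash
python3 -m crank '[[[0,0,-0.1],[0,0,0]],[[0,0,0],[0,0,0]]]' | sed -n '2p;4p'; python3 -m crank '[[[0,0,0],[0,0,0]],[[0,0,0],[0,0,0]],[[0,0,0],[0,0,0]],[[0,0,0],[0,0,0]]]' 4.6; python3 s.py
```

```text
tcp_pos: [0.5653, 0.0748, 0.0632]
contact_force: [-0.4, -0.9, 5.1]
clock: 17.25
tcp_pos: [0.5652, 0.0748, 0.063]
orientation: [0.093, -3.14, -0.0]
contact_force: [-0.4, 0.8, -0.2]
grip_width: 0.0461
gripper_force: 0.0
t17.2 tcp mm [565.2  74.8  63. ] xyaw -176.61 tilt [0. 0.] F [-0.4  0.8 -0.2] w 46.1 q [-0.31  0.52  0.09  1.95 -0.07  0.68  1.45]
```

```bash
python3 -m crank '[[[0,0,-0.5],[0,0,0]],[[0,0,-1.5],[0,0,0]],[[0,0,-3],[0,0,0]],[[0,0,-3],[0,0,0]],[[0,0,-3],[0,0,0]]]' | sed -n '2p;4p'; python3 -m crank '[[[3,3,-2],[0,0,0]],[[4,4,0],[0,0,0]],[[4,4,0],[0,0,0]],[[0,4,0],[0,0,0]],[[0,4,0],[0,0,0]]]' | sed -n '2p;4p'; python3 -m crank '[[[0,0,0],[0,0,0]],[[0,0,0],[0,0,0]],[[0,0,0],[0,0,0]]]' | sed -n '2p;4p'
python3 - <<'E'
from h import *
p,_=save("top","top6"); q,_=save("scene","scene6")
R=lambda i:cv2.resize(i,(400,400),interpolation=cv2.INTER_CUBIC)
cv2.imwrite("pics/c6.png",np.clip(1.5*np.hstack([R(p[135:235,210:310,::-1]),R(q[190:290,230:330,::-1])]),0,255).astype(np.uint8))
E
```

```text
tcp_pos: [0.5653, 0.0747, 0.1755]
contact_force: [0.6, 0.1, -0.4]
tcp_pos: [0.4531, 0.2504, 0.1949]
contact_force: [0.3, 0.3, 0.6]
tcp_pos: [0.4544, 0.2479, 0.1936]
contact_force: [0.2, -0.8, 0.5]
```

View pics/c6.png

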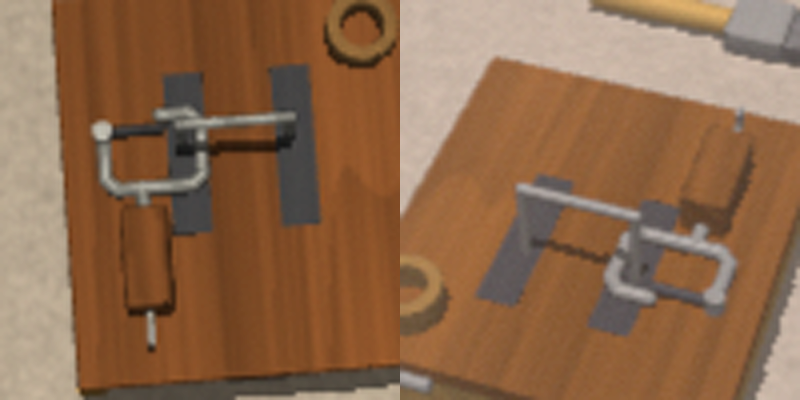

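Both views show the fob flat on the lid and right way up. The left leg is in the pocket with the gate shut, and the tape and brush are where they were.

```bash
python3 -c "
from bench import r
print(r.hand_in())"
```

```text
the job is handed in; nothing more can be done
None
```

The fob is clipped round the eye's left leg with the gate shut and lies flat on the lid, right way up, and the job is handed in. The highest sideways press I read was about 8.7 N, and the set-down briefly reached about 11.5 N in all. The tape and brush look undisturbed; I didn't check the glue jar again.

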